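# Shut the bread tin and bolt it

### The arm

A 6-joint arm with a two-finger parallel gripper is mounted at the origin on the work surface. World frame = base frame: x ahead of the robot, y to its left, z up, the work surface at z = 0. Lengths are in m, angles in degrees, forces in N, time in s.
With the tool pointing down it reaches from about 0.25 to 0.8 m from the base axis. Payload 3.9 kg.
Tool frame: the origin (TCP) lies at the very end of the fingers, on their centre line; the grasp point (between the pads) lies 19 mm behind it; z points along the fingers, y is the line along which they close (so a half turn about z gives the same grasp; the last joint's range is limited). The gripper opens to 85 mm and grips with 20 to 120 N. Pads are 22 mm wide; open, the fingers measure 114 mm over their backs; the gripper's body (76 mm by 85 mm) begins 54 mm behind the grasp point. The pads swing forward as they close: fully open they stand 13 mm farther back than shut.
Start: joints at [76.547, 14.897, -7.913, 67.191, 0, 90], TCP at [0.122, 0.511, 0.231] pointing down, gripper open.
Joint ranges: [-159.42, 159.42], [-47.68, 98.78], [-73.54, 78.23], [-108.79, 121.32], [-90, 84.71], [-180, 180]. Speed limits (degrees/s): [147.25, 147.25, 180, 180, 180, 180].

### API

Orientations are given as a 3x3 rotation matrix whose columns are the frame's x, y, z axes.
In Python, from bench import ctrl gives the robot as it stands.
- The arm moves only by the shell command python3 -m creep 'ROWS' [FORCE]. ROWS is JSON, a list of rows, each a list of 7 numbers: the finger opening in mm, from 0 to 85.4, then the shift along the tool's x, y, z in units of 25 mm (1.0 is 25 mm), then the turn, a rotation vector about the tool's x, y, z in units of 6 degrees (1.0 is 6 degrees). In form: [[gripper, tx, ty, tz, wx, wy, wz], ...]. A call has 1 to 12 rows; each row is the pose to reach, as a shift and turn from the pose commanded when the call began, along the tool's axes at that moment; what a row does not reach only later rows make up. A row lasts 1/10 s, in which the tool goes at most 50 mm and 8.59 degrees, less where a joint would pass 70% of its speed; a pose out of reach is approached as far as the arm can. A call with a gripper value outside its range is refused whole. The fingers move at their own pace and stop on an object; FORCE is the grip in N (left out, the last holds). Time passes only in rows, so rows that repeat a pose let the fingers close. It gives the time, the measured TCP pose, the force, the opening and the grip force at its end, in the units of the state.
- ctrl.get_state(): the state, without advancing time (a new reading comes with each control period).
- ctrl.get_image(name): name is "side" or "top"; returns the picture (384x512x3 uint8, blue, green, red); there is no depth.
- ctrl.camera_model(name): a dict with "camera_matrix" (3x3 intrinsics, pixels), "R" (3x3) and "t" (3): a world point X has camera coordinates R X + t. Camera axes: x right, y down, z forward; pixel columns grow to the right and rows downward; lengths in m; the calibration is good to about 2 mm. A picture is of the moment at which its call begins. camera_model takes no time and is no camera call.
- ctrl.sign_off(): hands the job in; it is judged then, once.
Trained networks look in the newest picture that a camera, given by its name, has taken for a name from the list of things; names that differ only in an ending like _2 or _b are one class to them, and where a whole thing is asked for, a point or a joint stands for the part that bears it (a point fixed in the world has none). Each returns a list of dicts, best first, with "confidence" (0 to 1); they miss things now and then, are a little off and sometimes report something else, mostly with a low value. They report only what shows in the picture. A call takes as long as a camera call.
- ctrl.recognise(camera, target): "centre" ([column, row] in pixels, amid what is visible of it).
- ctrl.trace(camera, target): "pixels" (384x512 bool, what is visible of it) and "centre" ([column, row] in pixels, amid what is visible of it).
- ctrl.place_of(camera, target): "centre" ([column, row] in pixels: a listed point, or the origin of a listed thing).
The state is a dict: "clock": time; "joints": joint angles; "joint_velocities": joint speeds; "joint_torque": joint torques, N m; "eef_pos": TCP position; "tool_rot": TCP orientation; "wrist_force": force on the tool from outside, world axes, zero at the start; "moment": the same for the moment, N m; "opening": finger opening in m; "gripper_force": force on a finger pad.
Only numpy, scipy, OpenCV 4.12 (cv2) and the standard library are available. Lean on these libraries where they do the work, as an engineer would, in place of code of your own. Each camera call takes 0.05 s, during which the arm holds its last target. There are 200 camera calls.

### The job

The bread tin on the ledge has been left open. With the fingertips only, push its lid down until it is fully shut, easing it rather than slamming it, and then push the bolt on the tin's front fully home through the eye on the lid. Do not lift the lid further open, do not run the bolt across before the lid is down, and leave the canisters, the ramekin and the funnel where they stand.

Things in the scene. Friction and masses are not known exactly. Their poses are not given: they have to be found in the camera images.
- tin: White enamelled bread tin, 170 (x) by 240 (y) by 90 mm high without lid, screwed to the ledge (ledge top 20 mm above the work surface). Origin: centre of its underside; x points from front to hinged back, y to its left, z up. Outside the front wall a 30 mm deep shelf (top at z 85 mm) carries three small fixed eyes (tops at z 116 mm, at y 118, 30, -20 mm) that guide the bolt along y.
- hinge_line (a point): Middle of the lid's hinge line, fixed to the tin at x 87, y 0, z 93 mm in the tin's frame; the hinge axis runs along the tin's y.
- lid_front (a point): Middle of the lid's front (free) edge, on its upper face, 174 mm from the hinge line. The lid is a flat steel plate 174 by 244 by 6 mm, 0.3 kg, its mid-plane through the hinge line. In front of this point a 26 mm tab (20 mm wide) carries an eye rising 20 mm above the upper face. Shut, the upper face is at z 96 mm in the tin's frame.
- lid (a joint): Lid angle in rad: 0 shut (level, on the rim), growing as it opens upward and back; 1.57 is upright, 1.75 its stop. It starts part open (0.5 to 1.2), leaning over the tin. The hinge is stiff (0.36 N m, about 2 N at the free edge): the lid stays where it is left and must be pushed all the way down.
- thumb_top (a point): Centre of the top of the bolt's upright thumb plate. The plate is 24 mm (tin's x) by 8 mm (tin's y); its top is at z 150 mm, x -100 mm in the tin's frame, and its y is 98 mm minus the bolt's travel. The 34 mm of it above the guide eyes (z 116 mm) can be pushed.
- bolt (a joint): Travel of the bolt in m: 0 fully withdrawn, 0.050 fully home (a hard stop), growing as the thumb plate is pushed towards the tin's -y. The rod is 10 mm thick and its nose passes through the lid's eye. Sliding friction is about 2 N; it stays where it is left. It starts near withdrawn.
- canister_a: Closed tin canister, 90 mm across, 110 mm tall, loose. Origin: centre of its underside.
- canister_b: The other closed tin canister, same size, loose. Origin: centre of its underside.
- ramekin: White porcelain ramekin, 88 mm across, 45 mm tall, loose. Origin: centre of its underside.
- funnel: Blue plastic funnel standing mouth down, 96 mm across, 100 mm tall, loose. Origin: centre of its underside.

How it is judged (in metres and radians):
On the way, in this order (a step that is already met when the one before it is completed fails the run):
1. the lid is pushed fully shut while the bolt is still withdrawn (value of joint lid below 0.035 rad and value of joint bolt below 0.025 m), for 0.2 s.
2. the bolt is pushed fully home with the lid shut (value of joint lid below 0.035 rad and value of joint bolt above 0.044 m), for 0.2 s.
At the end, for the whole second after the job is handed in: The lid is shut (under 0.035 rad, about 6 mm at its front edge) and at rest, the bolt is home (over 44 of its 50 mm), and the canisters, ramekin and funnel are within 30 mm of where they stood (all of step 2 and velocity of joint lid between -0.05 and 0.05 rad/s and distance of each of canister_a, canister_b, ramekin, funnel from where it was at the start of the episode below 0.03 m); the robot touches nothing.
It fails at once if the bolt is run across (over 25 mm) while the lid is up (value of joint bolt above 0.025 m and value of joint lid above 0.06 rad).
It fails at once if the lid is slammed (faster than 3 rad/s) (velocity of joint lid below -3 rad/s).
It fails at once if the lid is lifted or pushed further open, to beyond 1.4 rad (value of joint lid above 1.4 rad).
It fails at once if a canister, the ramekin or the funnel is lifted, shifted more than 30 mm or tipped (distance of any of canister_a, canister_b, ramekin, funnel from where it was at the start of the episode above 0.03 m or angle between any of canister_a, canister_b, ramekin, funnel's own z axis and vertical above 0.35 rad).
It also fails if it takes over 50 s, if anything falls off the work surface, if the arm or the gripper's body presses on something with over 40 N, if the wrist force passes 120 N, or if a joint passes its speed limit or range.

## Working session

There is one attempt and no reset: what is moved stays moved. The work goes in short steps, Python scripts to look and compute and a shell command to move; the robot and the scene stay as the last step left them, time stands still between calls to the robot, and variables do not carry over. Pictures are saved under pics/ and viewed, at most 10 in all, crops included, and the job is handed in when it is done.

```bash
mkdir -p pics; cat > h.py <<'E'
import numpy as np, cv2
from bench import ctrl
def ray(cam,px):
    m=ctrl.camera_model(cam);K=np.array(m["camera_matrix"]);R=np.array(m["R"]);t=np.array(m["t"])
    d=R.T@np.linalg.inv(K)@np.array([px[0],px[1],1.]);return -R.T@t,d/np.linalg.norm(d)
def tri(a,b):
    (o1,d1),(o2,d2)=ray("side",a),ray("top",b)
    s=np.linalg.lstsq(np.c_[d1,-d2],o2-o1,rcond=None)[0]
    p,q=o1+s[0]*d1,o2+s[1]*d2;return (p+q)/2,np.linalg.norm(p-q)
def atz(cam,px,z):
    o,d=ray(cam,px);return o+d*(z-o[2])/d[2]
E
python3 - <<'E'
from h import *
np.set_printoptions(precision=3,suppress=True)
ims=[ctrl.get_image(c) for c in("side","top")]
cv2.imwrite("pics/s.png",ims[0]);cv2.imwrite("pics/t.png",ims[1])
for n in["tin","hinge_line","lid_front","thumb_top","canister_a","ramekin","funnel"]:
    r={c:ctrl.place_of(c,n)[:2] for c in("side","top")}
    for c in r:print(n,c,[(np.round(x["centre"]),round(x["confidence"],2)) for x in r[c]])
    if r["side"] and r["top"]:print("   ",tri(r["side"][0]["centre"],r["top"][0]["centre"]))
for c in("side","top"):print(c,ray(c,(256,192)))
s=ctrl.get_state();print(s["clock"],s["eef_pos"],s["tool_rot"])
E
```

```text
tin side [(array([257., 194.]), 0.93)]
tin top [(array([310., 182.]), 0.88)]
    (array([0.593, 0.011, 0.019]), np.float64(0.018571247815852444))
hinge_line side [(array([225., 162.]), 0.7)]
hinge_line top [(array([316., 148.]), 0.66)]
    (array([0.673, 0.01 , 0.121]), np.float64(0.010244340540241351))
lid_front side [(array([260., 126.]), 0.9), (array([224., 161.]), 0.4)]
lid_front top [(array([321., 172.]), 0.96)]
    (array([0.573, 0.013, 0.252]), np.float64(0.009597095346029394))
thumb_top side []
thumb_top top [(array([268., 202.]), 0.59)]
canister_a side [(array([322., 200.]), 0.72), (array([227., 240.]), 0.63)]
canister_a top [(array([299., 259.]), 0.8), (array([236., 164.]), 0.57)]
    (array([0.386, 0.029, 0.026]), np.float64(0.005885693978882119))
ramekin side [(array([262., 154.]), 0.6)]
ramekin top [(array([384., 188.]), 0.59)]
    (array([ 0.594, -0.201,  0.026]), np.float64(0.007588141712818292))
funnel side [(array([199., 283.]), 0.67)]
funnel top [(array([186., 151.]), 0.85)]
    (array([0.677, 0.376, 0.013]), np.float64(0.009140658167640222))
side (array([0.461, 1.098, 0.86 ]), array([ 0.091, -0.79 , -0.607]))
top (array([0.355, 0.124, 0.993]), array([ 0.207,  0.037, -0.978]))
0.8 [0.122 0.511 0.231] [[-0.973  0.233 -0.   ]
 [ 0.233  0.973  0.   ]
 [ 0.     0.    -1.   ]]
```

View pics/s.png

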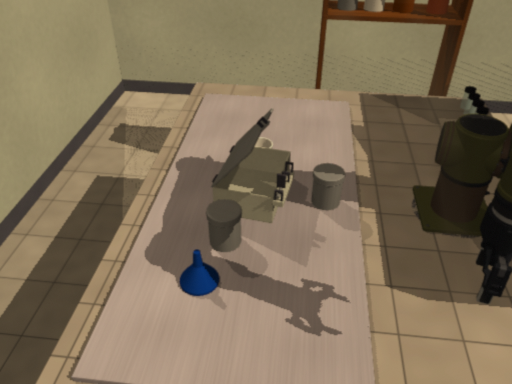

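View pics/t.png

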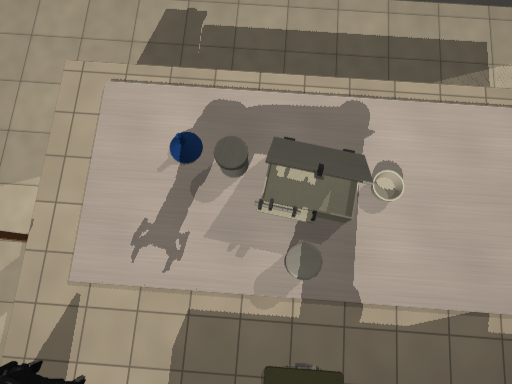

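The side view shows the lid half open, with its front edge near (262,122) and the bolt fittings near (279–290,165–195). One canister stands at (327,187), in front of the tin. The top view shows what look like the eyes and thumb plate at (260,205), (271,205), (295,211) and (314,216). I'll zoom in on both.

```bash
python3 - <<'E'
import cv2,numpy as np
a=cv2.imread("pics/t.png")[130:230,240:390];b=cv2.imread("pics/s.png")[100:220,205:305]
a=cv2.resize(a,(750,500),interpolation=cv2.INTER_CUBIC);cv2.imwrite("pics/t2.png",cv2.convertScaleAbs(a,alpha=1.5))
b=cv2.resize(b,(500,600),interpolation=cv2.INTER_CUBIC);cv2.imwrite("pics/s2.png",cv2.convertScaleAbs(b,alpha=1.5))
E
```

```text
(no output)
```

View pics/t2.png

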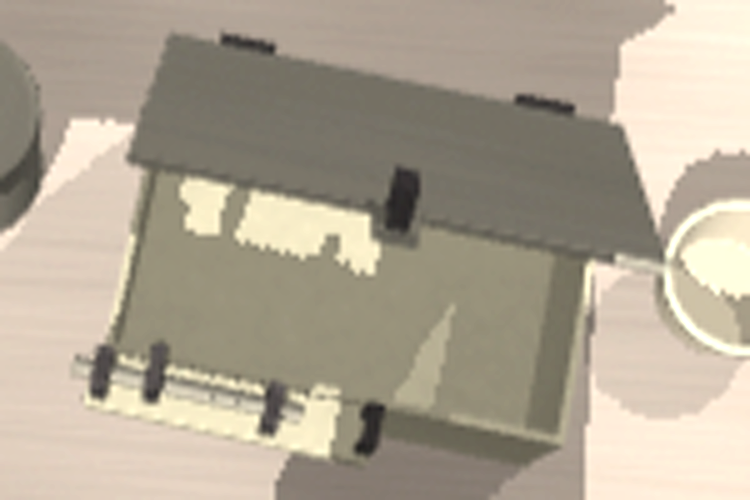

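View pics/s2.png

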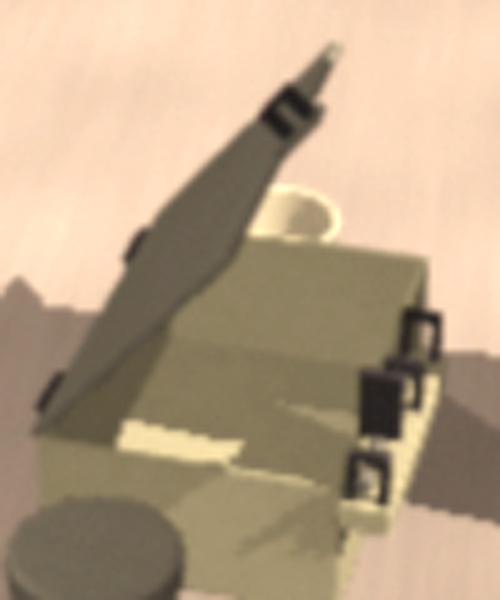

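The crops settle the layout. In the top crop the lid corners are at (170,38), (620,125), (665,260) and (130,160), the thumb top is near (157,350), and the eyes are at (103,372), (272,408) and (372,430). In the side crop the lid's front edge runs from (240,248) to (335,45), and the thumb plate is at (381,403). Next I'll fit the tin's pose and lid angle to all of these points.

```bash
cat > fit.py <<'E'
from h import *
from scipy.optimize import least_squares
np.set_printoptions(precision=3,suppress=True)
T=lambda x,y:("top",(240+x/5,130+y/5)); S=lambda x,y:("side",(205+x/5,100+y/5))
# point: ('L',r,y,h) on lid, ('T',x,y,z) on tin, ('B',dz) thumb
obs=[(('L',0,122,3),T(170,38)),(('L',0,-122,3),T(620,125)),(('L',174,-122,3),T(665,260)),(('L',174,122,3),T(130,160)),
(('T',-85,-120,90),T(560,440)),(('T',-100,118,102),T(103,372)),(('T',-100,30,102),T(272,408)),(('T',-100,-20,102),T(372,430)),
(('B',150),T(157,350)),(('L',0,122,0),S(35,432)),(('L',174,122,0),S(240,248)),(('L',174,-122,0),S(335,45)),
(('B',133),S(381,403)),(('T',-100,118,102),S(367,475)),(('T',-100,-20,102),S(423,335)),(('T',-85,-120,90),S(428,258))]
def world(p,q):
    x,y,w,a,b=q
    if p[0]=='L': r,yy,h=np.array(p[1:])/1e3; v=[.087-r*np.cos(a)+h*np.sin(a),yy,.093+r*np.sin(a)+h*np.cos(a)]
    elif p[0]=='T': v=np.array(p[1:])/1e3
    else: v=[-.1,.098-b,p[1]/1e3]
    c,s=np.cos(w),np.sin(w);return np.array([x+c*v[0]-s*v[1],y+s*v[0]+c*v[1],v[2]+.02])
def proj(cam,X):
    m=ctrl.camera_model(cam);u=np.array(m["camera_matrix"])@(np.array(m["R"])@X+np.array(m["t"]));return u[:2]/u[2]
f=lambda q:np.concatenate([proj(o[0],world(p,q))-o[1] for p,o in obs])
s=least_squares(f,[.593,.011,-.19,.85,0.003],loss='soft_l1')
q=s.x
if __name__=="__main__":
    print(q,np.degrees(q[2:4]));
    for (p,o),e in zip(obs,f(q).reshape(-1,2)):print(p,o[0],e)
    for n,p in dict(lid_front=('L',174,0,3),thumb=('B',150),hinge=('L',0,0,0)).items():print(n,world(p,q))
    for c,px in (("side",(327,170)),("top",(299,255))):print(c,atz(c,px,.11))
    print(tri((327,173),(301,258)),tri((225,210),(231,152)))
E
python3 fit.py
```

```text
[ 0.592  0.013 -0.135  0.868  0.006] [-7.731 49.719]
('L', 0, 122, 3) top [-0.267 -1.683]
('L', 0, -122, 3) top [ 0.52  -1.191]
('L', 174, -122, 3) top [1.106 0.609]
('L', 174, 122, 3) top [-0.672 -1.222]
('T', -85, -120, 90) top [1.206 0.265]
('T', -100, 118, 102) top [-0.126 -0.188]
('T', -100, 30, 102) top [ 0.194 -0.333]
('T', -100, -20, 102) top [-0.278 -0.695]
('B', 150) top [-0.677  2.876]
('L', 0, 122, 0) side [0.071 1.285]
('L', 174, 122, 0) side [-1.136  2.618]
('L', 174, -122, 0) side [ 1.4   -0.231]
('B', 133) side [ 0.709 -0.56 ]
('T', -100, 118, 102) side [ 1.04  -0.004]
('T', -100, -20, 102) side [-0.052 -0.334]
('T', -85, -120, 90) side [ 0.271 -0.11 ]
lid_front [0.569 0.016 0.248]
thumb [0.505 0.118 0.17 ]
hinge [0.678 0.001 0.113]
side [ 0.381 -0.008  0.11 ]
top [0.389 0.039 0.11 ]
(array([0.383, 0.035, 0.129]), np.float64(0.0015884911128367348)) (array([0.639, 0.23 , 0.128]), np.float64(8.141982584779739e-05))
```

The fit is within about 1–2 px: tin at (0.592, 0.013), yaw −7.7°, lid at 49.7°, thumb at (0.505, 0.118, 0.170), all matching the given sizes. I'll shut the fingers, raise the tool and line it up with the tin. After that, tool x = −tin x, tool y = tin y and tool z is down.

```bash
cat > rel.py <<'E'
from fit import *
s=ctrl.get_state();p=np.array(s["eef_pos"]);x,y,w=q[:3];c,sn=np.cos(w),np.sin(w)
R=np.array([[c,-sn,0],[sn,c,0],[0,0,1]])
print("t",s["clock"],"TCP in tin mm",1e3*R.T@(p-[x,y,.02]),"tool in tin",(R.T@np.array(s["tool_rot"])).round(3).tolist(),"F",np.array(s["wrist_force"]),"open",s["opening"])
E
python3 -m creep '[[0,0,0,-1.3,0,0,-0.5],[0,0,0,-2.6,0,0,-0.96],[0,0,0,-2.6,0,0,-0.96],[0,0,0,-2.6,0,0,-0.96]]' 30; python3 rel.py
```

```text
clock: 1.2
eef_pos: [0.1223, 0.5112, 0.2971]
tool_rot: [[-0.991, 0.134, 0.0], [0.134, 0.991, 0.002], [-0.0, 0.002, -1.0]]
wrist_force: [-0.0, 0.2, -0.4]
opening: 0.0279
gripper_force: 0.0
t 1.2 TCP in tin mm [-532.082  430.398  277.06 ] tool in tin [[-1.0, -0.0, 0.0], [-0.0, 1.0, 0.002], [-0.0, 0.002, -1.0]] F [-0.039  0.238 -0.385] open 0.027911540917894405
```

```bash
python3 -m creep '[[0,-1.4,-1.1,0,0,0,0],[0,-3.2,-2.4,0,0,0,0],[0,-5,-3.8,0,0,0,0],[0,-7,-5.3,0,0,0,0],[0,-9,-6.8,0,0,0,0],[0,-11,-8.3,0,0,0,0],[0,-13,-9.8,0,0,0,0],[0,-15,-11.3,0,0,0,0],[0,-16.5,-12.5,0,0,0,0],[0,-18,-13.6,0,0,0,0],[0,-19.5,-14.8,0,0,0,0],[0,-20.5,-15.5,0,0,0,0]]' ; python3 -m creep '[[0,-0.4,-0.4,0,0,0,0],[0,-0.6,-0.5,0,0,0,0],[0,-0.6,-0.5,0,0,0,0]]'; python3 rel.py
python3 - <<'E'
from h import *
im=ctrl.get_image("side")[60:240,180:380];im2=ctrl.get_image("top")[100:280,220:420]
v=np.hstack([cv2.resize(i,(400,360),interpolation=cv2.INTER_CUBIC) for i in(im,im2)]);cv2.imwrite("pics/a.png",cv2.convertScaleAbs(v,alpha=1.4))
E
```

```text
clock: 2.4
eef_pos: [0.5443, 0.0897, 0.2949]
tool_rot: [[-0.991, 0.135, -0.002], [0.135, 0.991, -0.0], [0.002, -0.0, -1.0]]
wrist_force: [0.9, 1.8, -0.5]
opening: -0.0002
gripper_force: 0.0
clock: 2.7
eef_pos: [0.5565, 0.0774, 0.2953]
tool_rot: [[-0.991, 0.134, -0.002], [0.134, 0.991, 0.0], [0.002, -0.0, -1.0]]
wrist_force: [-1.6, -0.3, -0.7]
opening: 0.0001
gripper_force: 0.0
t 2.7 TCP in tin mm [-43.469  58.993 275.282] tool in tin [[-1.0, -0.0, -0.002], [-0.0, 1.0, -0.0], [0.002, -0.0, -1.0]] F [-1.559 -0.35  -0.657] open 6.038328757184325e-05
```

View pics/a.png

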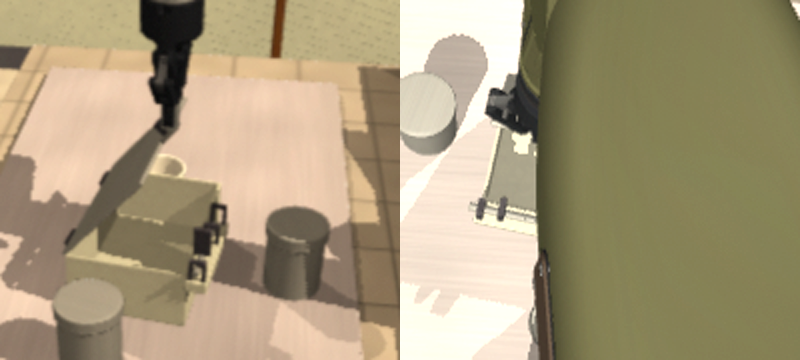

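The picture shows the shut fingertips above and just behind the lid's front edge (left half, about (170,125)), with everything clear. Next I'll move over the upper face and come down just short of contact.

```bash
python3 -m creep '[[0,-1,-0.4,0,0,0,0],[0,-1.9,-0.7,0,0,0,0],[0,-1.9,-0.7,0.6,0,0,0],[0,-1.9,-0.7,1.2,0,0,0],[0,-1.9,-0.7,1.7,0,0,0],[0,-1.9,-0.7,2.0,0,0,0],[0,-1.9,-0.7,2.2,0,0,0],[0,-1.9,-0.7,2.2,0,0,0]]'; python3 rel.py
```

```text
clock: 3.6
eef_pos: [0.6012, 0.0543, 0.2411]
tool_rot: [[-0.991, 0.133, -0.001], [0.133, 0.991, 0.0], [0.001, -0.0, -1.0]]
wrist_force: [-0.7, -0.4, 0.8]
opening: 0.0002
gripper_force: 0.0
t 3.6 TCP in tin mm [  3.915  42.075 221.083] tool in tin [[-1.0, -0.002, -0.001], [-0.002, 1.0, -0.0], [0.001, -0.0, -1.0]] F [-0.654 -0.351  0.84 ] open 0.00019673605367136532
```

```bash
python3 -m creep '[[0,0,0,0.25,0,0,0],[0,0,0,0.45,0,0,0],[0,0.18,0,0.6,0,0,0],[0,0.36,0,0.8,0,0,0],[0,0.55,0,1,0,0,0],[0,0.76,0,1.2,0,0,0],[0,0.9,0,1.4,0,0,0],[0,1.04,0,1.6,0,0,0],[0,1.2,0,1.8,0,0,0],[0,1.36,0,2,0,0,0],[0,1.36,0,2,0,0,0]]'; python3 rel.py
python3 - <<'E'
from h import *
im=ctrl.get_image("side")[60:240,180:380]
cv2.imwrite("pics/b.png",cv2.convertScaleAbs(cv2.resize(im,(600,540),interpolation=cv2.INTER_CUBIC),alpha=1.4))
E
```

```text
clock: 4.7
eef_pos: [0.5669, 0.0581, 0.1903]
tool_rot: [[-0.991, 0.134, -0.002], [0.134, 0.991, -0.0], [0.002, -0.001, -1.0]]
wrist_force: [-0.1, 0.3, -0.4]
opening: -0.0001
gripper_force: 0.0
t 4.7 TCP in tin mm [-30.556  41.198 170.319] tool in tin [[-1.0, -0.001, -0.002], [-0.001, 1.0, -0.001], [0.002, -0.001, -1.0]] F [-0.098  0.348 -0.384] open -0.00013596837595886193
```

View pics/b.png

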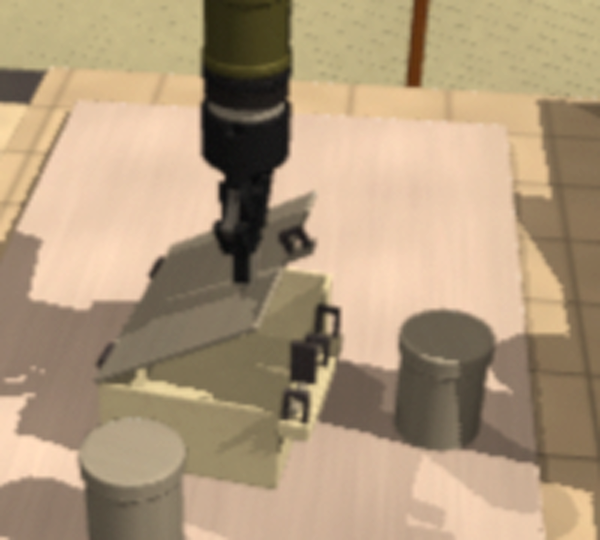

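The lid is down to about 30° and following the fingertip at (240,280). I'll carry on down along the arc.

```bash
python3 -m creep '[[0,0.12,0,0.22,0,0,0],[0,0.24,0,0.44,0,0,0],[0,0.36,0,0.7,0,0,0],[0,0.48,0,0.95,0,0,0],[0,0.56,0,1.2,0,0,0],[0,0.64,0,1.45,0,0,0],[0,0.7,0,1.7,0,0,0],[0,0.76,0,1.95,0,0,0],[0,0.8,0,2.2,0,0,0],[0,0.84,0,2.45,0,0,0],[0,0.86,0,2.65,0,0,0],[0,0.86,0,2.65,0,0,0]]'; python3 rel.py; python3 -m creep '[[0,0,0,0.12,0,0,0],[0,0,0,0.22,0,0,0],[0,0,0,0.3,0,0,0],[0,0,0,0.38,0,0,0],[0,0,0,0.38,0,0,0]]'; python3 rel.py
```

```text
clock: 5.95
eef_pos: [0.5462, 0.0608, 0.1241]
tool_rot: [[-0.991, 0.134, -0.002], [0.134, 0.991, -0.0], [0.001, -0.001, -1.0]]
wrist_force: [-0.1, 0.5, 0.2]
opening: 0.0002
gripper_force: 0.0
t 5.95 TCP in tin mm [-51.384  41.165 104.115] tool in tin [[-1.0, -0.001, -0.001], [-0.001, 1.0, -0.001], [0.001, -0.001, -1.0]] F [-0.113  0.529  0.17 ] open 0.00021394258008454255
clock: 6.45
eef_pos: [0.547, 0.061, 0.1161]
tool_rot: [[-0.991, 0.134, 0.0], [0.134, 0.991, 0.0], [-0.0, 0.0, -1.0]]
wrist_force: [-1.6, 0.2, 3.5]
opening: 0.0006
gripper_force: 1.9
t 6.45 TCP in tin mm [-50.698  41.413  96.06 ] tool in tin [[-1.0, -0.001, 0.0], [-0.001, 1.0, 0.0], [-0.0, 0.0, -1.0]] F [-1.597  0.174  3.476] open 0.0006291236877596726
```

```bash
python3 -m creep '[[0,0,0,0.1,0,0,0],[0,0,0,0.2,0,0,0],[0,0,0,0.2,0,0,0],[0,0,0,0.2,0,0,0]]'; python3 rel.py
```

```text
clock: 6.85
eef_pos: [0.5471, 0.061, 0.1157]
tool_rot: [[-0.991, 0.134, 0.004], [0.134, 0.991, 0.0], [-0.003, 0.001, -1.0]]
wrist_force: [-12.0, -0.7, 33.8]
opening: 0.0002
gripper_force: 16.6
t 6.85 TCP in tin mm [-50.597  41.465  95.745] tool in tin [[-1.0, -0.001, 0.003], [-0.001, 1.0, 0.001], [-0.003, 0.001, -1.0]] F [-12.024  -0.724  33.786] open 0.00018618043224737937
```

A stiff stop at z 95.7 mm with 34 N means the lid is shut. Next: lift off, cross to the outer (+y) side of the thumb plate, and look before pushing.

```bash
python3 -m creep '[[0,0,0,-0.5,0,0,0],[0,0,0,-2,0,0,0],[0,0,0,-4,0,0,0],[0,0.5,1,-4,0,0,0],[0,1,2,-4,0,0,0],[0,1.5,3,-4,0,0,0],[0,1.96,3.8,-4,0,0,0],[0,1.96,3.8,-4,0,0,0],[0,1.96,3.8,-4,0,0,0]]'; python3 rel.py
python3 - <<'E'
from h import *
im=ctrl.get_image("side")[80:240,180:380]
cv2.imwrite("pics/c.png",cv2.convertScaleAbs(cv2.resize(im,(750,600),interpolation=cv2.INTER_CUBIC),alpha=1.4))
E
```

```text
clock: 7.75
eef_pos: [0.5111, 0.1618, 0.2104]
tool_rot: [[-0.991, 0.133, 0.0], [0.133, 0.991, -0.001], [-0.0, -0.001, -1.0]]
wrist_force: [-0.2, -0.0, 0.4]
opening: 0.0001
gripper_force: 0.0
t 7.75 TCP in tin mm [-99.818 136.465 190.443] tool in tin [[-1.0, -0.002, 0.0], [-0.002, 1.0, -0.001], [-0.0, -0.001, -1.0]] F [-0.168 -0.024  0.444] open 0.0001203685966836691
```

View pics/c.png

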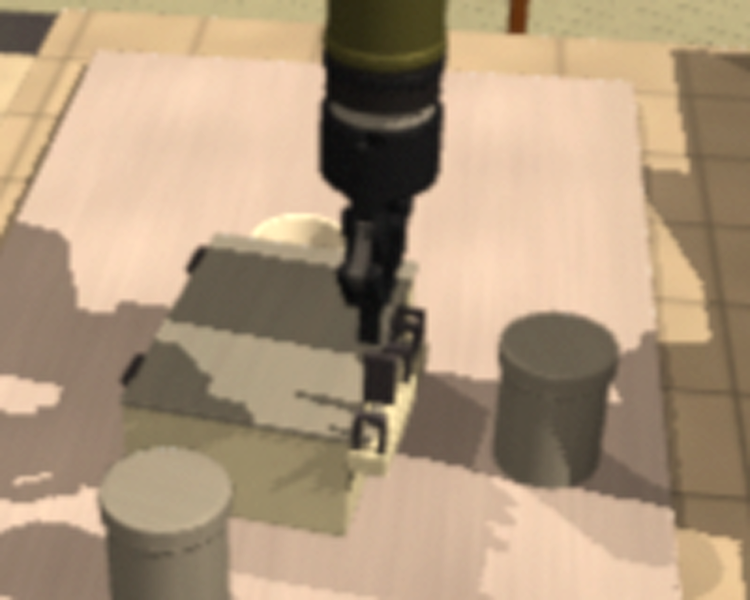

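The lid lies flat, and the fingertip hangs above the thumb plate (380,380) on its outer side. I'll lower beside the plate, above the guide eyes, and start pushing towards −y.

```bash
python3 -m creep '[[0,0,0,0.8,0,0,0],[0,0,0,1.6,0,0,0],[0,0,0,2.1,0,0,0],[0,0,0,2.35,0,0,0],[0,0,0,2.35,0,0,0],[0,0,-0.4,2.35,0,0,0],[0,0,-0.8,2.35,0,0,0],[0,0,-1.2,2.35,0,0,0],[0,0,-1.5,2.35,0,0,0],[0,0,-1.5,2.35,0,0,0]]'; python3 rel.py
```

```text
clock: 8.8
eef_pos: [0.5061, 0.1233, 0.1524]
tool_rot: [[-0.991, 0.135, 0.001], [0.135, 0.991, -0.0], [-0.001, -0.0, -1.0]]
wrist_force: [-0.6, -0.1, 0.2]
opening: 0.0
gripper_force: 0.0
t 8.8 TCP in tin mm [-99.548  97.697 132.354] tool in tin [[-1.0, 0.001, 0.001], [0.001, 1.0, -0.0], [-0.001, -0.0, -1.0]] F [-0.629 -0.099  0.168] open 3.718786095951234e-05
```

```bash
python3 -m creep '[[0,0,-0.3,0,0,0,0],[0,0,-0.6,0,0,0,0],[0,0,-0.8,0,0,0,0]]'; python3 -m creep '[[0,0,-0.2,0,0,0,0],[0,0,-0.35,0,0,0,0],[0,0,-0.35,0,0,0,0]]'; python3 rel.py
python3 - <<'E'
from h import *
im=ctrl.get_image("side")[120:240,230:330]
cv2.imwrite("pics/d.png",cv2.convertScaleAbs(cv2.resize(im,(500,600),interpolation=cv2.INTER_CUBIC),alpha=1.5))
E
```

```text
clock: 9.1
eef_pos: [0.5034, 0.1044, 0.152]
tool_rot: [[-0.991, 0.134, 0.0], [0.134, 0.991, 0.0], [-0.0, 0.0, -1.0]]
wrist_force: [1.1, 1.9, 1.3]
opening: -0.0003
gripper_force: 1.1
clock: 9.4
eef_pos: [0.502, 0.0953, 0.1517]
tool_rot: [[-0.991, 0.135, -0.0], [0.135, 0.991, -0.001], [0.0, -0.001, -1.0]]
wrist_force: [-0.0, 0.3, 0.9]
opening: -0.0004
gripper_force: 0.1
t 9.4 TCP in tin mm [-99.874  69.332 131.705] tool in tin [[-1.0, 0.0, -0.0], [0.0, 1.0, -0.001], [0.0, -0.001, -1.0]] F [-0.033  0.302  0.913] open -0.0004339892236017529
```

View pics/d.png

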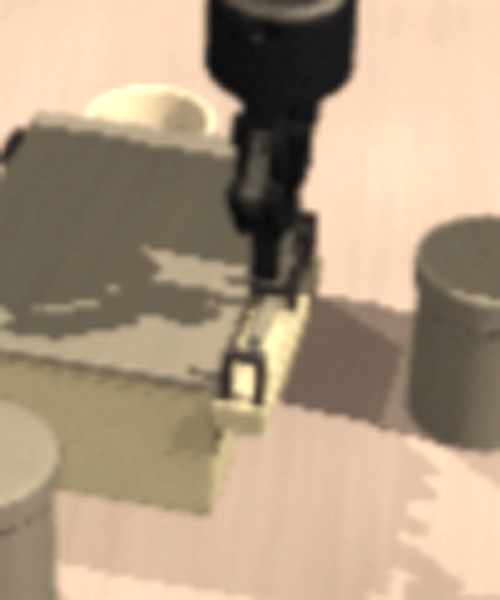

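The thumb plate has moved with the fingertip and is now hidden behind it at about (265,270), with no snag showing. I'll push on to the hard stop.

```bash
for i in 1; do python3 -m creep '[[0,0,-0.15,0,0,0,0],[0,0,-0.3,0,0,0,0],[0,0,-0.4,0,0,0,0],[0,0,-0.4,0,0,0,0]]'; python3 rel.py; done
```

```text
clock: 9.85
eef_pos: [0.5013, 0.0918, 0.1519]
tool_rot: [[-0.991, 0.131, 0.0], [0.131, 0.991, 0.013], [0.001, 0.013, -1.0]]
wrist_force: [0.2, 17.1, -2.4]
opening: -0.0001
gripper_force: 8.7
t 9.85 TCP in tin mm [-100.129   65.807  131.851] tool in tin [[-1.0, -0.003, -0.002], [-0.003, 1.0, 0.013], [0.001, 0.013, -1.0]] F [ 0.242 17.08  -2.351] open -5.858979307680421e-05
```

```bash
python3 -m creep '[[0,0,-0.15,0,0,0,0],[0,0,-0.2,0,0,0,0],[0,0,-0.2,0,0,0,0],[0,0,-0.2,0,0,0,0]]'; python3 rel.py; python3 -m creep '[[0,0,0.5,0,0,0,0],[0,0,1,0,0,0,0],[0,0,1,-1,0,0,0],[0,0,1,-3,0,0,0],[0,0,3,-4,0,0,0],[0,0,5,-4,0,0,0],[0,1,7,-4,0,0,0],[0,2,8.5,-4,0,0,0],[0,3,10,-4,0,0,0],[0,3,10,-4,0,0,0],[0,3,10,-4,0,0,0]]'; python3 rel.py
python3 - <<'E'
from h import *
for c in("side","top"):cv2.imwrite(f"pics/e_{c}.png",ctrl.get_image(c))
for c in("side","top"):print(c,[(x["centre"],x["confidence"]) for x in ctrl.place_of(c,"thumb_top")])
import fit
for b in(.04,.045,.05):
    q=fit.q.copy();q[4]=b;print(b,[fit.proj(c,fit.world(('B',150),q)) for c in("side","top")])
a=cv2.imread("pics/e_top.png")[150:240,240:380];b=cv2.imread("pics/e_side.png")[120:220,230:330]
v=np.hstack([cv2.resize(a,(466,300),interpolation=cv2.INTER_CUBIC),cv2.resize(b,(300,300),interpolation=cv2.INTER_CUBIC)])
cv2.imwrite("pics/e.png",cv2.convertScaleAbs(v,alpha=1.5))
E
```

```text
clock: 10.25
eef_pos: [0.5013, 0.0916, 0.1521]
tool_rot: [[-0.992, 0.128, 0.001], [0.128, 0.991, 0.023], [0.002, 0.023, -1.0]]
wrist_force: [1.5, 30.5, -4.2]
opening: -0.0001
gripper_force: 14.8
t 10.25 TCP in tin mm [-100.099   65.602  132.078] tool in tin [[-1.0, -0.006, -0.002], [-0.006, 1.0, 0.023], [0.002, 0.023, -1.0]] F [ 1.528 30.476 -4.157] open -6.237028931070815e-05
clock: 11.35
eef_pos: [0.4586, 0.3396, 0.2513]
tool_rot: [[-0.991, 0.131, -0.0], [0.131, 0.991, -0.002], [-0.0, -0.002, -1.0]]
wrist_force: [-0.2, 0.7, -0.2]
opening: -0.0003
gripper_force: 0.0
t 11.35 TCP in tin mm [-175.767  305.596  231.33 ] tool in tin [[-1.0, -0.003, 0.0], [-0.003, 1.0, -0.002], [-0.0, -0.002, -1.0]] F [-0.216  0.69  -0.197] open -0.0002899552474221613
side [([284.9, 165.4], 0.45)]
top []
0.04 [array([284.817, 167.645]), array([284.821, 205.784])]
0.045 [array([285.192, 166.633]), array([286.873, 206.208])]
0.05 [array([285.564, 165.627]), array([288.926, 206.631])]
```

View pics/e.png

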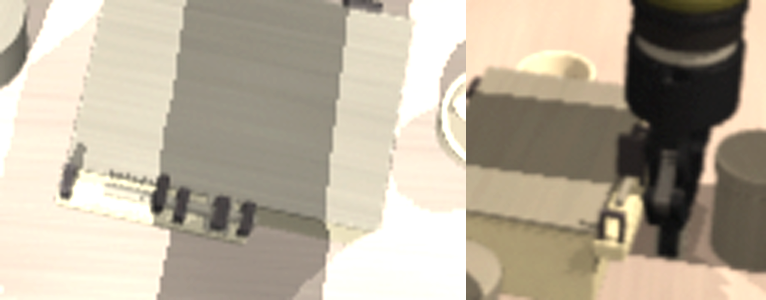

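The top view shows the thumb plate at column 288, which matches 50 mm of travel. The rod runs through the lid's eye, the lid is flat and the arm is clear.

```bash
python3 -c "
from bench import ctrl
print(ctrl.sign_off())"
```

```text
the job is handed in; nothing more can be done
None
```

I pushed the lid gently shut, then pushed the bolt home through the lid's eye to its hard stop, both with the fingertips. The arm is clear, nothing was seen to touch the canisters, ramekin or funnel, and the job is handed in; sign-off gave no verdict.

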